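# Mix the right sample on the vortex mixer and keep it running

## Robot

A 6-joint arm with a two-finger parallel gripper is mounted at the origin on the work surface. World frame = base frame: x ahead of the robot, y to its left, z up, the work surface at z = 0. Lengths are in m, angles in rad, forces in N, time in s.
With the tool pointing down it reaches from about 0.375 to 0.9 m from the base axis. Payload 3.1 kg.
Tool frame: the origin (TCP) lies on the front face of the gripper's body, between the roots of the fingers; the fingertips stand 70 mm ahead of it and the grasp point (between the pads) lies 51 mm ahead of it; x points along the fingers, z is the direction in which the jaws open and shut, and the axes are right-handed (so a half turn about x gives the same grasp; the last joint's range is limited). The gripper opens to 87 mm and grips with 3 to 60 N. Pads are 19 mm wide; open, the fingers measure 117 mm over their backs; the gripper's body (75 mm by 190 mm) begins 51 mm behind the grasp point.
Start: joints at [1.147, 0.527, 1.433, -0, 1.181, -0.178], TCP at [0.152, 0.606, 0.292] pointing down, gripper open.
Joint ranges: [-3.08, 3.08], [-0.75, 2.2], [0.22, 2.44], [-1.43, 4.57], [0, 2.65], [-2.85, 2.85]. Speed limits (rad/s): [2.79, 2.79, 3.14, 3.14, 3.14, 3.14].

## Interface

Orientations are given as a rotation vector (axis times angle).
In Python, from cell import * gives the robot as it stands.
- The arm moves only by the shell command python3 -m inch 'ROWS' [FORCE]. ROWS is a JSON object of lists of equal length, an entry for each row: "slide": the shift along the world's x, y, z in cm, a list of three; "turn": the turn about the world's z in rad; "jaw": the gripper command: -1 is shut, 1 is fully open, values between are in proportion. A call has 1 to 5 rows; each row is the pose to reach, as a shift and turn from the pose commanded when the call began; what a row does not reach only later rows make up. A row lasts 1/10 s, in which the tool goes at most 50 mm and 8.59 degrees, less where a joint would pass 70% of its speed; a pose out of reach is approached as far as the arm can. A call with a gripper value outside its range is refused whole. The fingers move at their own pace and stop on an object; FORCE is the grip in N (left out, the last holds). Time passes only in rows, so rows that repeat a pose let the fingers close. It gives the time, the measured TCP pose, the force and the opening at its end, in the units of the state.
- sense(): the state, without advancing time (a new reading comes with each control period).
- capture(name): name is "side" or "top"; returns a dict with "pixels" (384x512x3 uint8, red, green, blue), "range_z" (384x512 float32, m along the optical axis (not along the pixel's ray), 0 where there is no reading), "fov_y" (degrees; the focal length in pixels is half the picture's height over the tangent of half this angle, whatever the lens; pixels are square), "cx", "cy" (the principal point, pixels), "R" (3x3) and "t" (3): a world point X has camera coordinates R X + t. Camera axes: x right, y down, z forward; pixel columns grow to the right and rows downward; lengths in m; the calibration is good to about 2 mm. A picture is of the moment at which its call begins.
- sign_off(): hands the job in, once; it reports no verdict.
The state is a dict: "clock": time; "joint_pos": joint angles; "dq": joint speeds; "joint_efforts": joint torques, N m; "eef_pos": TCP position; "tcp_rot": TCP orientation; "contact_force": force on the tool from outside, world axes, zero at the start; "wrist_torque": the same for the moment, N m; "finger_gap": opening from 0.0 (shut) to 1.0 (fully open).
Only numpy, scipy, OpenCV 4.12 (cv2) and the standard library are available. Lean on these libraries where they do the work, as an engineer would, in place of code of your own. Each camera call takes 0.05 s, during which the arm holds its last target. There are 200 camera calls.

## Task

The slide on the grey mat is the next to be prepared: take the sample tube whose screw cap has the colour of that slide's end out of the wire rack and mix it on the vortex mixer, standing it upright in the rubber cup and pressing the sprung cup down with the tube to about half of its 8 mm travel (about 4 mm), which runs the mixer without stalling it on its stop. Keep it pressed like that for five seconds and finish while still holding the tube there, cup pressed, gripper closed on the tube and clear of the mixer. Leave the other tubes, the mouse, the marker and the box of tips where they are.

Things in the scene. Friction and masses are not known exactly. Their poses are not given: they have to be found in the camera images.
- slide_blue: glass microscope slide, 76 x 26 x 1.2 mm, whose marking end (the last 20 mm) is blue; fixed where it lies, either on the grey mat or in the white tray. Origin: centre of its underside; x along its length, z up
- tube_blue: capped 15 ml conical sample tube, about 20 to 33 g, 121 mm long, with a blue screw cap; stands upright in a cell of the wire rack. Origin: centre of the tip (its lowest point); z runs up the tube. Tip flat of 7 mm diameter, cone up to 22 mm, then a plain round barrel of 16.6 mm diameter up to 106 mm, then the cap, 21 mm diameter, from 106 to 121 mm
- slide_orange: glass microscope slide, 76 x 26 x 1.2 mm, whose marking end (the last 20 mm) is orange; fixed where it lies, either on the grey mat or in the white tray. Origin: centre of its underside; x along its length, z up
- tube_orange: capped 15 ml conical sample tube, about 20 to 33 g, 121 mm long, with an orange screw cap; stands upright in a cell of the wire rack. Origin: centre of the tip (its lowest point); z runs up the tube. Tip flat of 7 mm diameter, cone up to 22 mm, then a plain round barrel of 16.6 mm diameter up to 106 mm, then the cap, 21 mm diameter, from 106 to 121 mm
- slide_green: glass microscope slide, 76 x 26 x 1.2 mm, whose marking end (the last 20 mm) is green; fixed where it lies, either on the grey mat or in the white tray. Origin: centre of its underside; x along its length, z up
- tube_green: capped 15 ml conical sample tube, about 20 to 33 g, 121 mm long, with a green screw cap; stands upright in a cell of the wire rack. Origin: centre of the tip (its lowest point); z runs up the tube. Tip flat of 7 mm diameter, cone up to 22 mm, then a plain round barrel of 16.6 mm diameter up to 106 mm, then the cap, 21 mm diameter, from 106 to 121 mm
- mat: grey rubber preparation mat, 60 x 110 x 3 mm, fixed on the bench; the slide to be prepared next lies on it. Origin: centre of its underside
- tray: white slide tray, 80 x 100 x 7 mm, fixed, holding the two slides that wait. Origin: centre of its underside
- rack: blue coated wire rack, fixed, 2 x 6 square cells of 22.5 mm pitch (19.5 mm clear), 48 mm along its x and 138 mm along its y, topmost wires at 57 mm; tubes stand on its floor, 3 mm above the bench, so a tube's barrel is free from 57 to 109 mm above the bench. Three cells hold tubes, at least 45 mm apart along the rack's y. Origin: centre of its underside, z up
- mixer: white vortex mixer, fixed, housing 165 x 130 mm and 88 mm high (black collar to 94 mm), with a black rubber cup on top. Origin: centre of its underside, front (control panel) towards its -x, z up; the cup's vertical axis passes 20 mm towards its +x from the origin
- cup_seat (a point): centre of the floor of the mixer's rubber cup (moves down with it), 110 mm above the bench when the cup is up; the cup is round, outer diameter 42 mm, its rim 12 mm above this floor, its hollow narrows from about 34 mm wide at the rim to about 26 mm wide at the floor, which is flat; a tube's tip stands on the floor
- cup (a joint): how far the sprung cup is pressed straight down, in m: 0 up (at rest), 0.008 on its stop. It starts to move at about 2.4 N and takes about 1 N more for each further mm (about 6.4 N half-way, 10.4 N at the stop)
- mouse: loose black and grey computer mouse, 100 x 60 x 33 mm; origin: centre of its underside
- marker: loose white marker pen with black cap, 133 mm long, 13 mm thick, lying along its x; origin: underside, near its middle
- tipbox: loose blue box of yellow pipette tips, 82 x 122 x 54 mm; origin: centre of its underside
Things that resemble listed ones, but are neither listed nor needed, are in the scene too. Leave any pink or turquoise look-alike of the tube_orange alone. What is shaped like the tube_green but yellow is not meant.

How it is judged:
By the outcome, as a careful person would: the job done as asked, in the order asked, and still so for the second after the job is handed in, while the arm keeps its last pose, push and grip.
It also fails if it takes over 54 s, if anything falls off the work surface, if the arm or the gripper's body presses on something with over 40 N, if the wrist force passes 120 N, or if a joint passes its speed limit or range.

## Working session

There is one attempt and no reset: what is moved stays moved. The work goes in short steps, Python scripts to look and compute and a shell command to move; the robot and the scene stay as the last step left them, time stands still between calls to the robot, and variables do not carry over. Pictures are saved under pics/ and viewed, about 8 in all and at most 12, crops included, and the job is handed in when it is done.

```bash
mkdir -p pics; cat > h.py <<'E'
from cell import *
import numpy as np, cv2
def cap(n):
    c=capture(n); c['f']=c['pixels'].shape[0]/2/np.tan(np.radians(c['fov_y'])/2); return c
def ray(c,u,v,z):
    d=c['R'].T@np.array([(u-c['cx'])/c['f'],(v-c['cy'])/c['f'],1]); o=-c['R'].T@c['t']
    return o+d*(z-o[2])/d[2]
def cloud(c):
    v,u=np.mgrid[:384,:512]; z=c['range_z']
    P=np.stack([(u-c['cx'])/c['f']*z,(v-c['cy'])/c['f']*z,z],-1)
    return (P-c['t'])@c['R']
def proj(c,X):
    p=c['R']@np.array(X)+c['t']; return p[:2]/p[2]*c['f']+[c['cx'],c['cy']]
def save(c,name,box=None,s=1):
    im=c['pixels'][...,::-1]
    if box: im=im[box[1]:box[3],box[0]:box[2]]
    cv2.imwrite('pics/'+name,cv2.resize(im,None,fx=s,fy=s,interpolation=cv2.INTER_CUBIC))
E
python3 - <<'E'
from h import *
print(sense())
for n in('top','side'):
    c=cap(n); save(c,n+'0.png',None,1.5); print(n,c['f'],c['cx'],c['cy'],-c['R'].T@c['t'],c['R'])
    np.savez(n+'0.npz',**c)
E
```

```text
{'clock': 0.0, 'joint_pos': array([ 1.14647318e+00,  5.28461803e-01,  1.43388433e+00, -8.80816598e-06,
        1.18139140e+00, -1.78475704e-01]), 'dq': array([ 8.66162515e-04,  4.97036421e-06, -7.67562882e-04,  4.22406502e-04,
        6.08250142e-04, -1.73972792e-04]), 'joint_efforts': array([-1.53565197e-04, -4.40039957e+01, -1.76593208e+01,  6.35053706e-02,
        5.84863883e-02, -1.66992845e-04]), 'eef_pos': array([0.15182933, 0.60568466, 0.29127987]), 'tcp_rot': array([-1.02733416,  1.31746549,  1.02565646]), 'contact_force': array([-0.52893552,  0.50566151, -0.17699802]), 'wrist_torque': array([-0.01834816,  0.01810498, -0.05366194]), 'finger_gap': 0.9989806511189457}
top 463.3137718436229 259.3424040269999 190.72623264380488 [ 0.31597737 -0.01593461  1.57857549] [[ 0.02981999 -0.99947424 -0.01272824]
 [-0.98521369 -0.0272404  -0.16915065]
 [ 0.16871499  0.01758411 -0.98550802]]
side 495.5432652601951 254.31159912231996 188.92098840322916 [ 0.29333165 -1.18945657  1.02777888] [[ 0.97630631 -0.21575212  0.01664391]
 [-0.11809218 -0.59567298 -0.79449855]
 [ 0.18132907  0.77370843 -0.60703792]]
```

View pics/top0.png

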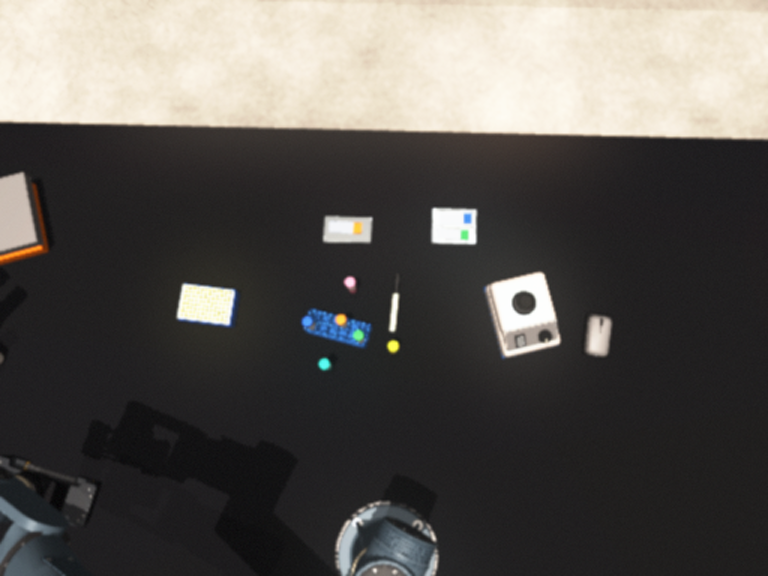

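View pics/side0.png

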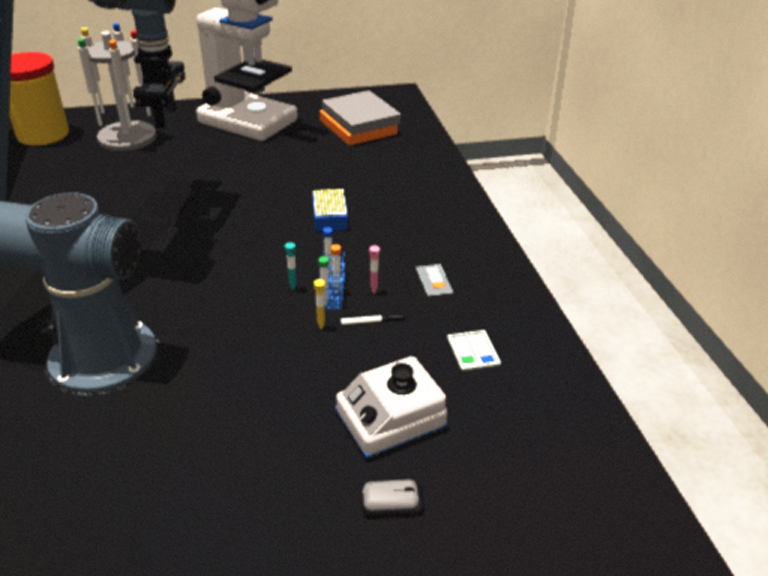

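The slide on the mat is orange (top picture, 537,342 → 358,228 in the enlarged view). Candidates for the tube are orange in the rack (340,320), pink (350,283) and turquoise (324,364) outside the rack, with blue (307,321), green (358,336) and yellow (393,346) also there. The orange one fits: it has the slide's colour and stands in the rack. Next I measure and take a confirming crop.

```bash
python3 - <<'E'
from h import *
T={k:v for k,v in np.load('top0.npz').items()}; S={k:v for k,v in np.load('side0.npz').items()}
def blobs(c,seed,r=9):
    u,v=seed; im=c['pixels'].astype(float); hsv=cv2.cvtColor(c['pixels'],cv2.COLOR_RGB2HSV)
    h0=int(hsv[v,u,0]); d=np.abs(hsv[...,0].astype(int)-h0); d=np.minimum(d,180-d)
    m=((d<9)&(hsv[...,1]>110)&(hsv[...,2]>90)).astype(np.uint8)
    n,l,st,ce=cv2.connectedComponentsWithStats(m); k=l[v,u]
    return ce[k],st[k],hsv[v,u]
for n,s in dict(blue=(205,214),orange=(227,213),green=(239,223),pink=(233,188),turq=(216,243),yellow=(262,231)).items():
    ce,st,h=blobs(T,s); print(n,ce.round(1),st,h,ray(T,*ce,.124).round(4))
P=cloud(T)
# cup & mixer
for n,(u,v) in dict(cup=(349,201),mixtop=(345,190),orange=(227,213)).items(): print(n,P[v-1:v+2,u-1:u+2].reshape(-1,3).mean(0).round(4))
# dark round collar/cup within the mixer
g=T['pixels'].max(2); m=(g<110).astype(np.uint8); m[:, :330]=0;m[:,370:]=0;m[:185]=0;m[215:]=0
n,l,st,ce=cv2.connectedComponentsWithStats(m)
for k in range(1,n): print('dark',ce[k],st[k],ray(T,*ce[k],.118).round(4))
# cup rim by depth
w=P[180:222,325:375].reshape(-1,3); q=w[(w[:,2]>.104)&(w[:,2]<.135)]; print('cup cloud',len(q),q.mean(0).round(4),np.ptp(q,axis=0).round(4))
for n,(u0,v0,u1,v1) in dict(caps=(195,200,255,240)).items():
    w=P[v0:v1,u0:u1].reshape(-1,3); q=w[(w[:,2]>.11)]; print(n,len(q)); 
    # rack direction from low wires
    r=w[(w[:,2]>.04)&(w[:,2]<.065)]; rr=cv2.minAreaRect((r[:,:2]*1000).astype(np.float32)); print('rack',rr)
# side check of positions
for X in ((ray(T,*blobs(T,(227,213))[0],.124)),): print('orange in side',proj(S,X))
a=T; save(a,'crop_top.png',(185,175,275,255),4)
b=S; save(b,'crop_side.png',(180,140,270,225),4)
A=cv2.imread('pics/crop_top.png');B=cv2.imread('pics/crop_side.png');H=max(A.shape[0],B.shape[0])
cv2.imwrite('pics/crops.png',np.hstack([cv2.copyMakeBorder(x,0,H-x.shape[0],0,0,0) for x in(A,B)]))
E
```

```text
blue [222.5 218.2] [201 206  46  26 610] [105 164 249] [0.4738 0.1237 0.124 ]
orange [226.9 212.7] [224 210   6   7  32] [ 25 174 253] [0.4917 0.1106 0.124 ]
green [238.9 223.2] [236 220   7   7  34] [ 67 131 246] [0.4595 0.0713 0.124 ]
pink [255.5 191.5] [     0      0    512    384 196608] [164  24 253] [0.5622 0.0222 0.124 ]
turq [215.8 242.2] [212 238   9   9  62] [ 89 158 250] [0.3978 0.1413 0.124 ]
yellow [261.6 230.5] [258 226   9  10  64] [ 30 162 253] [ 0.4387 -0.0009  0.124 ]
cup [ 0.5424 -0.2776  0.1075]
mixtop [ 0.5819 -0.2688  0.0846]
orange [0.4908 0.1102 0.123 ]
dark [333.06666667 185.46666667] [330 185   9   3  15] [ 0.5896 -0.2251  0.118 ]
dark [367.484375 191.609375] [364 185   6  20  64] [ 0.5727 -0.3346  0.118 ]
dark [348.88304094 201.40935673] [342 195  15  14 171] [ 0.5395 -0.2754  0.118 ]
cup cloud 127 [ 0.5456 -0.2825  0.1149] [0.0392 0.039  0.0254]
caps 131
rack ((484.24237060546875, 124.3200454711914), (137.517822265625, 49.34903335571289), 75.88653564453125)
orange in side [222.57892829 164.06675087]
```

View pics/crops.png

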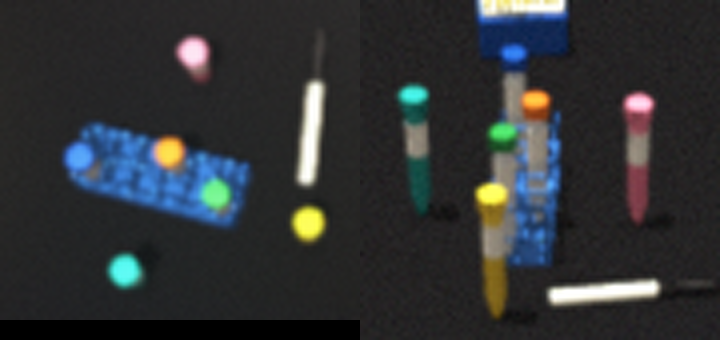

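The crop confirms it: orange-capped tube in the rack, top picture (227,213) and side (224,166). It agrees with a rack cell centre to 1 mm. Next: the cup position and the turn.

```bash
python3 - <<'E'
from h import *
from scipy.spatial.transform import Rotation as Ro
T={k:v for k,v in np.load('top0.npz').items()}; S={k:v for k,v in np.load('side0.npz').items()}
R=Ro.from_rotvec(sense()['tcp_rot']).as_matrix(); print(R.round(3))
a=np.arctan2(R[1,2],R[0,2]); t=np.radians(75.9-90); print('jaw angle',a,'want',t, 'turn',((t-a+np.pi/2)%np.pi)-np.pi/2)
for n,c in(('top',T),('side',S)):
    P=cloud(c).reshape(-1,3); q=P[(abs(P[:,0]-.54)<.04)&(abs(P[:,1]+.278)<.04)&(P[:,2]>.105)&(P[:,2]<.135)]
    print(n,len(q),cv2.minEnclosingCircle((q[:,:2]*1000).astype(np.float32)),q[:,2].max(),np.median(q,0))
    w=P[(abs(P[:,0]-.53)<.12)&(abs(P[:,1]+.28)<.12)&(P[:,2]>.078)&(P[:,2]<.093)]
    print(' housing',len(w),cv2.minAreaRect((w[:,:2]*1000).astype(np.float32)))
# lower housing outline
P=cloud(T).reshape(-1,3); w=P[(abs(P[:,0]-.53)<.13)&(abs(P[:,1]+.28)<.12)&(P[:,2]>.02)]; print('all',cv2.minAreaRect((w[:,:2]*1000).astype(np.float32)))
for u,v in((215.8,242.2),(233.2,188),(261.6,230.5)): print(ray(T,u,v,.118).round(3))
E
```

```text
[[-0.001 -0.97   0.243]
 [-0.002  0.243  0.97 ]
 [-1.     0.    -0.002]]
jaw angle 1.3249938275667081 want -0.24609142453120036 turn 1.5705074014918847
top 126 ((544.854248046875, -280.8866882324219), 20.42629623413086) 0.12973201611950516 [ 0.54583519 -0.28317239  0.11402621]
 housing 1251 ((528.7412719726562, -284.7792053222656), (150.49131774902344, 122.22225189208984), 15.0283203125)
side 173 ((546.812744140625, -283.03533935546875), 22.131141662597656) 0.12712886325695358 [ 0.54645653 -0.27889871  0.1171394 ]
 housing 1395 ((530.0599365234375, -287.8482360839844), (148.5233917236328, 125.70098876953125), 14.452695846557617)
all ((525.19140625, -285.0926818847656), (166.2633819580078, 129.64503479003906), 15.495894432067871)
[0.398 0.142 0.118]
[0.573 0.094 0.118]
[ 0.439 -0.001  0.118]
```

```bash
python3 -m inch '{"slide":[[2.2,-3.3,0],[4.5,-6.6,0],[6.8,-9.9,0],[9.0,-13.2,0],[11.3,-16.5,0]],"turn":[-0.1,-0.2,-0.3,-0.41,-0.52],"jaw":[0.1,0.1,0.1,0.1,0.1]}' 15
python3 -m inch '{"slide":[[2.2,-3.3,0],[4.5,-6.6,0],[6.8,-9.9,0],[9.0,-13.2,0],[11.3,-16.5,0]],"turn":[-0.1,-0.2,-0.3,-0.41,-0.52],"jaw":[0.1,0.1,0.1,0.1,0.1]}'
python3 -m inch '{"slide":[[3.5,-5,0],[6.5,-9.4,0],[9.5,-13.7,0],[11.4,-16.5,0],[11.4,-16.5,0]],"turn":[-0.1,-0.22,-0.34,-0.46,-0.53],"jaw":[0.1,0.1,0.1,0.1,0.1]}'
python3 - <<'E'
from h import *
from scipy.spatial.transform import Rotation as Ro
s=sense(); R=Ro.from_rotvec(s['tcp_rot']).as_matrix(); print(R.round(3),s['joint_pos'],np.arctan2(R[1,2],R[0,2]))
a=cap('top');b=cap('side'); save(a,'t.png',(180,150,290,260),3.4);save(b,'s.png',(170,110,280,220),3.4)
cv2.imwrite('pics/above.png',np.hstack([cv2.imread('pics/t.png'),cv2.imread('pics/s.png')]))
E
```

```text
clock: 0.6
eef_pos: [0.2654, 0.4397, 0.2919]
tcp_rot: [-0.626, 1.479, 0.626]
contact_force: [0.3, 0.7, 0.2]
finger_gap: 0.632
clock: 1.1
eef_pos: [0.3784, 0.2747, 0.2921]
tcp_rot: [-0.22, 1.56, 0.22]
contact_force: [1.1, 0.7, 0.5]
finger_gap: 0.553
clock: 1.6
eef_pos: [0.4965, 0.1063, 0.2924]
tcp_rot: [0.199, 1.557, -0.201]
contact_force: [-0.3, 0.4, 0.0]
finger_gap: 0.552
[[ 0.004  0.253  0.968]
 [-0.002  0.968 -0.253]
 [-1.    -0.001  0.005]] [-0.00870848  0.36905132  1.72475491 -0.00209592  1.04329466  0.24769537] -0.25535129843724313
```

View pics/above.png

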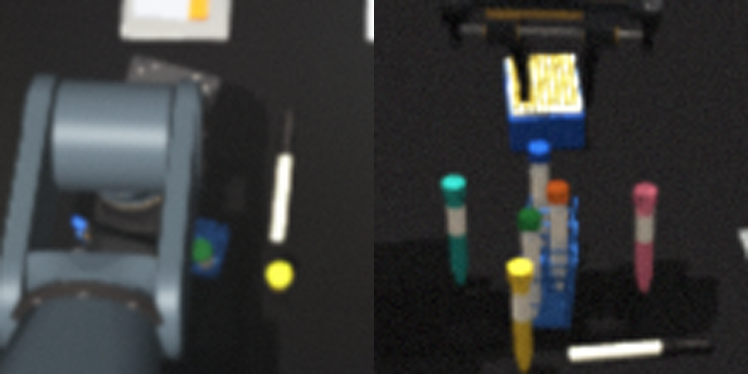

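The picture shows the gripper over the rack with the jaws across the row, and the rack and the other tubes undisturbed. I'll correct by about 4 mm and descend partway.

```bash
python3 -m inch '{"slide":[[-0.4,0.4,0],[-0.4,0.4,-2],[-0.4,0.4,-4],[-0.4,0.4,-5],[-0.4,0.4,-5]],"turn":[0,0,0,0,0],"jaw":[0.1,0.1,0.1,0.1,0.1]}'
python3 - <<'E'
from h import *
b=cap('side'); s=sense(); print(s['eef_pos'])
for z in(.172,.124,.06): print(z,proj(b,[s['eef_pos'][0],s['eef_pos'][1],z]))
save(b,'s2.png',(180,120,270,210),6)
hsv=cv2.cvtColor(b['pixels'],cv2.COLOR_RGB2HSV); m=((abs(hsv[...,0].astype(int)-12)<9)&(hsv[...,1]>120)&(hsv[...,2]>60)).astype(np.uint8)
m[:150]=0;m[190:]=0;m[:,:205]=0;m[:,240:]=0
n,l,st,ce=cv2.connectedComponentsWithStats(m); print(st[1:],ce[1:])
E
```

```text
clock: 2.2
eef_pos: [0.4863, 0.1163, 0.241]
tcp_rot: [0.19, 1.566, -0.191]
contact_force: [-0.4, 0.4, 0.4]
finger_gap: 0.551
[0.48716047 0.11615074 0.24193626]
0.172 [220.52326708 150.70073912]
0.124 [220.89255773 163.25562234]
0.06 [221.36444252 179.29842881]
[[221 162   7   8  48]] [[223.79166667 165.79166667]]
```

View pics/s2.png

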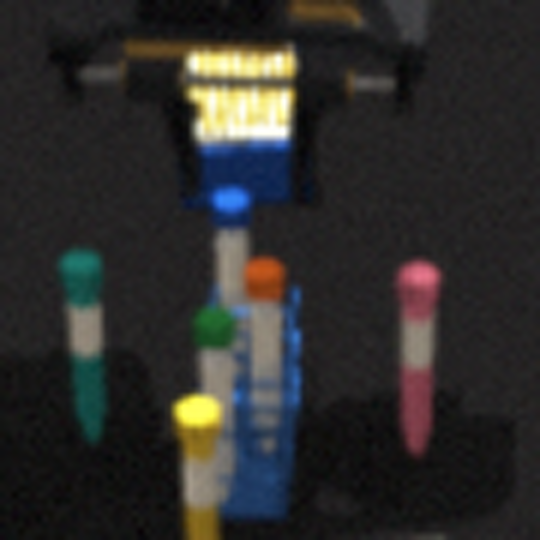

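```bash
python3 -m inch '{"slide":[[0.5,-0.4,0],[0.5,-0.4,0],[0.5,-0.4,0],[0.5,-0.4,-1],[0.5,-0.4,-2]],"turn":[0,0,0,0,0],"jaw":[0.1,0.1,0.1,0.1,0.1]}'
python3 -m inch '{"slide":[[0,0,-2],[0,0,-4],[0,0,-6],[0,0,-8],[0,0,-8.2]],"turn":[0,0,0,0,0],"jaw":[0.1,0.1,0.1,0.1,0.1]}'
python3 -m inch '{"slide":[[0,0,0],[0,0,0],[0,0,0]],"turn":[0,0,0],"jaw":[0.1,0.1,0.1]}'
```

```text
clock: 2.75
eef_pos: [0.4931, 0.1111, 0.2219]
tcp_rot: [0.193, 1.561, -0.192]
contact_force: [0.4, 0.1, 0.5]
finger_gap: 0.546
clock: 3.25
eef_pos: [0.4911, 0.1111, 0.1375]
tcp_rot: [0.192, 1.569, -0.193]
contact_force: [-0.0, -0.6, 0.3]
finger_gap: 0.554
clock: 3.55
eef_pos: [0.4936, 0.1112, 0.1411]
tcp_rot: [0.192, 1.56, -0.192]
contact_force: [0.6, 0.1, 0.5]
finger_gap: 0.546
```

```bash
python3 -m inch '{"slide":[[0,0,0],[0,0,0],[0,0,0],[0,0,0],[0,0,0]],"turn":[0,0,0,0,0],"jaw":[-1,-1,-1,-1,-1]}' 30
python3 -m inch '{"slide":[[0,0,0],[0,0,0],[0,0,0],[0,0,0],[0,0,0]],"turn":[0,0,0,0,0],"jaw":[-1,-1,-1,-1,-1]}'
python3 -m inch '{"slide":[[0,0,0.5],[0,0,1],[0,0,2],[0,0,3],[0,0,4]],"turn":[0,0,0,0,0],"jaw":[-1,-1,-1,-1,-1]}'
```

```text
clock: 4.05
eef_pos: [0.4931, 0.1112, 0.1404]
tcp_rot: [0.192, 1.562, -0.192]
contact_force: [0.3, -0.6, 1.0]
finger_gap: 0.213
clock: 4.55
eef_pos: [0.4931, 0.1112, 0.1403]
tcp_rot: [0.192, 1.562, -0.192]
contact_force: [-0.4, 0.1, 2.4]
finger_gap: 0.215
clock: 5.05
eef_pos: [0.4932, 0.1112, 0.1814]
tcp_rot: [0.192, 1.562, -0.192]
contact_force: [0.3, -0.2, -0.4]
finger_gap: 0.217
```

```bash
python3 -m inch '{"slide":[[0,0,2],[0,0,4],[0,0,6],[0,0,8.5],[0,0,10.5]],"turn":[0,0,0,0,0],"jaw":[-1,-1,-1,-1,-1]}'
python3 -m inch '{"slide":[[0,0,0],[0,0,0]],"turn":[0,0],"jaw":[-1,-1]}'
python3 - <<'E'
from h import *
b=cap('side'); s=sense(); x,y,z=s['eef_pos']; print(s['eef_pos'],s['contact_force'],s['finger_gap'])
for d in(.051,.0155+.0,.1365): print(d,proj(b,[x,y,z-d]))
save(b,'s3.png',(180,90,270,190),6)
E
```

```text
clock: 5.55
eef_pos: [0.4931, 0.1112, 0.2874]
tcp_rot: [0.192, 1.56, -0.192]
contact_force: [0.1, -0.1, 0.8]
finger_gap: 0.212
clock: 5.75
eef_pos: [0.4929, 0.1112, 0.2858]
tcp_rot: [0.192, 1.561, -0.192]
contact_force: [-0.7, -0.6, -1.3]
finger_gap: 0.216
[0.49243246 0.11117297 0.28497089] [0.60584142 0.38407847 0.43905686] 0.21931187942368122
0.051 [221.98298028 134.43991556]
0.0155 [221.71421611 124.35781043]
0.1365 [222.60012053 157.59059404]
```

View pics/s3.png

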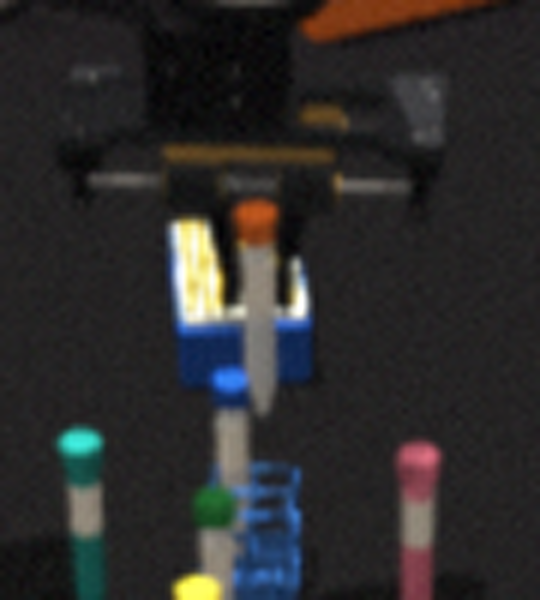

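The tube is held upright; its tip is at (223.7,158.7), predicted (222.6,157.6). Now carry it over the cup.

```bash
python3 -m inch '{"slide":[[0.2,-1.5,0.5],[0.6,-4,0.5],[1.1,-7.5,0.5],[1.6,-11,0.5],[2.0,-14.5,0.5]],"turn":[0,0,0,0,0],"jaw":[-1,-1,-1,-1,-1]}'
python3 -m inch '{"slide":[[0.5,-3.5,0],[1.0,-7,0],[1.5,-10.5,0],[2.0,-14,0],[2.4,-17.5,0]],"turn":[0,0,0,0,0],"jaw":[-1,-1,-1,-1,-1]}'
python3 -m inch '{"slide":[[0.4,-3,0],[0.6,-5,0],[0.8,-6.5,0],[0.8,-7.2,0],[0.8,-7.2,0]],"turn":[0,0,0,0,0],"jaw":[-1,-1,-1,-1,-1]}'
python3 -m inch '{"slide":[[0,0,-0.5],[0,0,-1],[0,0,-1],[0,0,-1],[0,0,-1]],"turn":[0,0,0,0,0],"jaw":[-1,-1,-1,-1,-1]}'
python3 - <<'E'
from h import *
b=cap('side'); s=sense(); x,y,z=s['eef_pos']; print(s['eef_pos'],s['contact_force'],s['finger_gap'])
print('tip pred',proj(b,[x,y,z-.1365]),'cup rim c',proj(b,[.545,-.281,.122]),proj(b,[.545,-.281,.110]))
save(b,'s4.png',(220,140,320,290),4)
E
```

```text
clock: 6.3
eef_pos: [0.5124, -0.0348, 0.2888]
tcp_rot: [0.193, 1.565, -0.192]
contact_force: [1.1, -0.3, 0.3]
finger_gap: 0.218
clock: 6.8
eef_pos: [0.5365, -0.2099, 0.2885]
tcp_rot: [0.194, 1.565, -0.191]
contact_force: [0.7, -0.2, -0.1]
finger_gap: 0.218
clock: 7.3
eef_pos: [0.5449, -0.2809, 0.2898]
tcp_rot: [0.193, 1.563, -0.192]
contact_force: [0.4, 1.0, -0.3]
finger_gap: 0.214
clock: 7.8
eef_pos: [0.5452, -0.2805, 0.2804]
tcp_rot: [0.192, 1.562, -0.192]
contact_force: [0.6, 0.3, -0.1]
finger_gap: 0.209
[ 0.54519022 -0.28062259  0.28047016] [-0.25299205  0.34376472 -0.38406843] 0.21480504988313612
tip pred [267.84310913 239.45443767] cup rim c [267.52814937 245.70458051] [267.37860707 249.00630007]
```

View pics/s4.png

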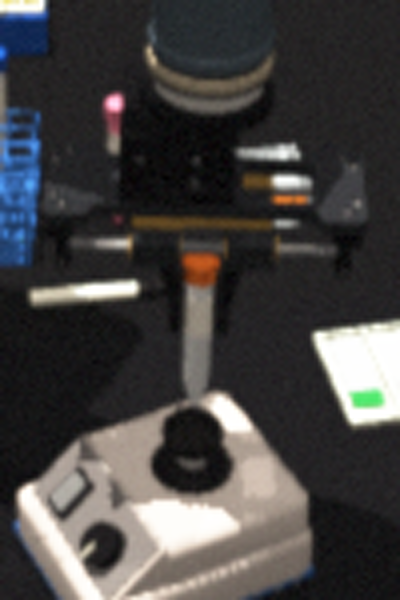

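The tip hangs at (268.8,239), centred over the cup rim at (268,246). Descend.

```bash
python3 -m inch '{"slide":[[0,0,-1],[0,0,-2],[0,0,-2.6],[0,0,-3.0],[0,0,-3.0]],"turn":[0,0,0,0,0],"jaw":[-1,-1,-1,-1,-1]}'
for i in 1 2; do python3 -c "
from h import *
print(sense()['contact_force'],sense()['eef_pos'])"; done
python3 -m inch '{"slide":[[0,0,-0.2],[0,0,-0.2],[0,0,-0.2]],"turn":[0,0,0],"jaw":[-1,-1,-1]}'
python3 -m inch '{"slide":[[0,0,-0.2],[0,0,-0.2],[0,0,-0.2]],"turn":[0,0,0],"jaw":[-1,-1,-1]}'
```

```text
clock: 8.35
eef_pos: [0.5447, -0.2806, 0.2491]
tcp_rot: [0.193, 1.564, -0.192]
contact_force: [0.3, 0.1, 0.1]
finger_gap: 0.213
[0.28174336 0.13002804 0.09973949] [ 0.54465219 -0.28058977  0.24911834]
[0.28174336 0.13002804 0.09973949] [ 0.54465219 -0.28058977  0.24911834]
clock: 8.65
eef_pos: [0.5452, -0.2809, 0.2485]
tcp_rot: [0.192, 1.562, -0.193]
contact_force: [-0.4, -0.6, -0.1]
finger_gap: 0.211
clock: 8.95
eef_pos: [0.5453, -0.281, 0.2469]
tcp_rot: [0.192, 1.561, -0.193]
contact_force: [-0.7, 0.6, 3.9]
finger_gap: 0.214
```

```bash
python3 -m inch '{"slide":[[0,0,-0.1],[0,0,-0.1],[0,0,-0.1]],"turn":[0,0,0],"jaw":[-1,-1,-1]}'
python3 -m inch '{"slide":[[0,0,-0.1],[0,0,-0.1],[0,0,-0.1]],"turn":[0,0,0],"jaw":[-1,-1,-1]}'
python3 -m inch '{"slide":[[0,0,0],[0,0,0]],"turn":[0,0],"jaw":[-1,-1]}'
```

```text
clock: 9.25
eef_pos: [0.5453, -0.281, 0.2457]
tcp_rot: [0.192, 1.561, -0.193]
contact_force: [1.0, -0.2, 5.5]
finger_gap: 0.216
clock: 9.55
eef_pos: [0.5453, -0.281, 0.2445]
tcp_rot: [0.192, 1.562, -0.193]
contact_force: [0.4, 0.7, 5.1]
finger_gap: 0.222
clock: 9.75
eef_pos: [0.5452, -0.2809, 0.2444]
tcp_rot: [0.192, 1.562, -0.193]
contact_force: [0.8, -0.3, 4.9]
finger_gap: 0.217
```

```bash
python3 -m inch '{"slide":[[0,0,-0.13],[0,0,-0.13],[0,0,-0.13]],"turn":[0,0,0],"jaw":[-1,-1,-1]}'
python3 -m inch '{"slide":[[0,0,0],[0,0,0]],"turn":[0,0],"jaw":[-1,-1]}'
python3 -m inch '{"slide":[[0,0,0],[0,0,0]],"turn":[0,0],"jaw":[-1,-1]}'
python3 -m inch '{"slide":[[0,0,0],[0,0,0]],"turn":[0,0],"jaw":[-1,-1]}'
python3 - <<'E'
from h import *
F=[]
for i in range(6):
    b=cap('side'); s=sense(); F.append(np.r_[s['contact_force'],s['eef_pos']])
print(np.mean(F,0).round(4))
save(b,'s5.png',(225,150,315,260),5)
E
```

```text
clock: 10.05
eef_pos: [0.5452, -0.281, 0.2433]
tcp_rot: [0.192, 1.562, -0.193]
contact_force: [0.9, 0.1, 6.0]
finger_gap: 0.216
clock: 10.25
eef_pos: [0.5452, -0.2809, 0.2433]
tcp_rot: [0.192, 1.562, -0.193]
contact_force: [0.8, 0.2, 6.5]
finger_gap: 0.213
clock: 10.45
eef_pos: [0.5452, -0.2809, 0.2433]
tcp_rot: [0.192, 1.562, -0.193]
contact_force: [0.4, 0.7, 5.6]
finger_gap: 0.216
clock: 10.65
eef_pos: [0.5452, -0.2809, 0.2433]
tcp_rot: [0.192, 1.562, -0.193]
contact_force: [0.2, -0.3, 5.1]
finger_gap: 0.215
[ 0.5701  0.1368  5.8437  0.5452 -0.2809  0.2433]
```

View pics/s5.png

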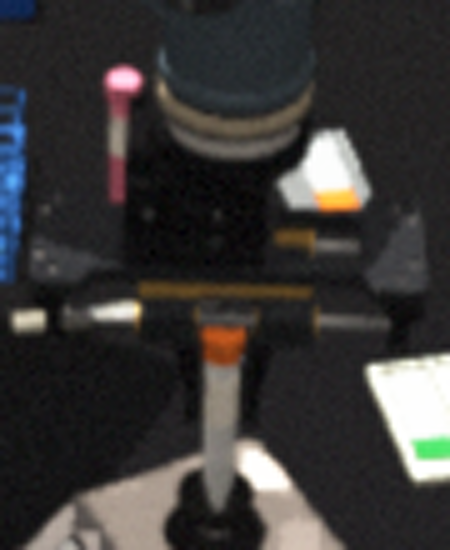

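The tube stands upright in the cup. The force of 5.8 N plus about 0.25 N tube weight means about 3.7 mm pressed. Small trim, then hold.

```bash
python3 -m inch '{"slide":[[0,0,-0.03],[0,0,-0.03],[0,0,-0.03],[0,0,-0.03],[0,0,-0.03]],"turn":[0,0,0,0,0],"jaw":[-1,-1,-1,-1,-1]}'
python3 -m inch '{"slide":[[0,0,0],[0,0,0],[0,0,0],[0,0,0],[0,0,0]],"turn":[0,0,0,0,0],"jaw":[-1,-1,-1,-1,-1]}'
python3 -m inch '{"slide":[[0,0,0],[0,0,0],[0,0,0],[0,0,0],[0,0,0]],"turn":[0,0,0,0,0],"jaw":[-1,-1,-1,-1,-1]}'
python3 -m inch '{"slide":[[0,0,0],[0,0,0],[0,0,0],[0,0,0],[0,0,0]],"turn":[0,0,0,0,0],"jaw":[-1,-1,-1,-1,-1]}'
python3 -m inch '{"slide":[[0,0,0],[0,0,0],[0,0,0],[0,0,0],[0,0,0]],"turn":[0,0,0,0,0],"jaw":[-1,-1,-1,-1,-1]}'
python3 -m inch '{"slide":[[0,0,0],[0,0,0],[0,0,0],[0,0,0],[0,0,0]],"turn":[0,0,0,0,0],"jaw":[-1,-1,-1,-1,-1]}'
python3 -m inch '{"slide":[[0,0,0],[0,0,0],[0,0,0],[0,0,0],[0,0,0]],"turn":[0,0,0,0,0],"jaw":[-1,-1,-1,-1,-1]}'
python3 - <<'E'
from h import *
F=[]
for i in range(10):
    b=cap('side'); s=sense(); F.append(np.r_[s['contact_force'],s['eef_pos'],s['finger_gap']])
print(np.mean(F,0).round(4),s['clock'])
E
```

```text
clock: 11.45
eef_pos: [0.5452, -0.2809, 0.243]
tcp_rot: [0.192, 1.562, -0.193]
contact_force: [0.5, -0.7, 6.2]
finger_gap: 0.219
clock: 11.95
eef_pos: [0.5452, -0.2809, 0.2431]
tcp_rot: [0.192, 1.562, -0.193]
contact_force: [-0.2, -0.1, 6.4]
finger_gap: 0.215
clock: 12.45
eef_pos: [0.5452, -0.2809, 0.2431]
tcp_rot: [0.192, 1.562, -0.193]
contact_force: [0.8, -0.5, 5.8]
finger_gap: 0.216
clock: 12.95
eef_pos: [0.5452, -0.281, 0.243]
tcp_rot: [0.192, 1.562, -0.193]
contact_force: [-0.4, 0.1, 5.5]
finger_gap: 0.216
clock: 13.45
eef_pos: [0.5452, -0.281, 0.2431]
tcp_rot: [0.192, 1.562, -0.193]
contact_force: [-0.1, 0.4, 6.8]
finger_gap: 0.214
clock: 13.95
eef_pos: [0.5452, -0.2809, 0.243]
tcp_rot: [0.192, 1.562, -0.193]
contact_force: [0.8, 1.0, 7.0]
finger_gap: 0.216
clock: 14.45
eef_pos: [0.5452, -0.2809, 0.243]
tcp_rot: [0.192, 1.562, -0.193]
contact_force: [0.8, -0.4, 6.9]
finger_gap: 0.218
[ 0.0556  0.0428  6.3701  0.5452 -0.2809  0.243   0.2148] 14.95
```

Steady at 6.4 N. Hold further, so that well over five seconds pass after the last trim, then one last look and hand in.

```bash
python3 -m inch '{"slide":[[0,0,0],[0,0,0],[0,0,0],[0,0,0],[0,0,0]],"turn":[0,0,0,0,0],"jaw":[-1,-1,-1,-1,-1]}'
python3 -m inch '{"slide":[[0,0,0],[0,0,0],[0,0,0],[0,0,0],[0,0,0]],"turn":[0,0,0,0,0],"jaw":[-1,-1,-1,-1,-1]}'
python3 -m inch '{"slide":[[0,0,0],[0,0,0],[0,0,0],[0,0,0],[0,0,0]],"turn":[0,0,0,0,0],"jaw":[-1,-1,-1,-1,-1]}'
python3 -m inch '{"slide":[[0,0,0],[0,0,0],[0,0,0],[0,0,0],[0,0,0]],"turn":[0,0,0,0,0],"jaw":[-1,-1,-1,-1,-1]}'
python3 - <<'E'
from h import *
save(cap('side'),'end.png',None,1.5)
E
```

```text
clock: 15.45
eef_pos: [0.5452, -0.2809, 0.243]
tcp_rot: [0.192, 1.562, -0.193]
contact_force: [0.1, -0.1, 6.1]
finger_gap: 0.218
clock: 15.95
eef_pos: [0.5452, -0.2809, 0.2431]
tcp_rot: [0.192, 1.562, -0.193]
contact_force: [1.2, -0.2, 6.7]
finger_gap: 0.214
clock: 16.45
eef_pos: [0.5452, -0.2809, 0.243]
tcp_rot: [0.192, 1.562, -0.193]
contact_force: [-0.2, -0.7, 5.7]
finger_gap: 0.216
clock: 16.95
eef_pos: [0.5452, -0.2809, 0.243]
tcp_rot: [0.192, 1.562, -0.193]
contact_force: [-0.4, 0.4, 6.0]
finger_gap: 0.215
```

View pics/end.png

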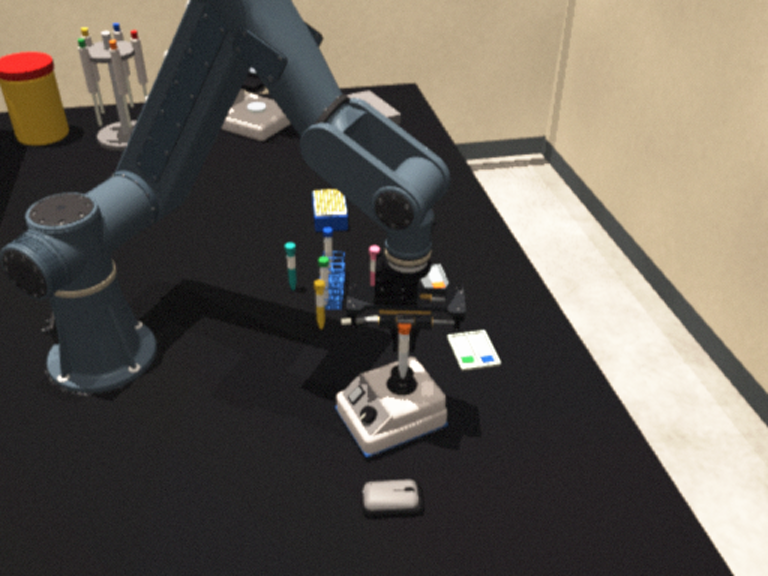

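The tube stands upright in the cup at (403,380). The other tubes, the tip box (330,208), the mouse (390,497) and the marker (345,321) are at their first pixels.

```bash
python3 -c "
from cell import *
print(sign_off())"
```

```text
the job is handed in; nothing more can be done
None
```

I took the orange-capped tube, matching the orange-ended slide on the mat, out of the rack and stood it upright in the mixer cup. I pressed it and held it still for about 6 s before handing in at 17 s. The tube was still held in the cup, with the cup pressed and the gripper closed at 30 N, clear of the mixer.

- **Press depth:** the mean upward force was 6.4 N, which means about 4 mm of cup travel. The tool height agreed, about 4 mm below first contact. Single force readings scattered by about ±0.7 N.
- **Other objects:** in the last side picture the other tubes, the tip box, the mouse and the marker were where they started. The gripper partly hid the marker.
- **One disagreement:** the gripper opening read about 18.7 mm on a 16.6 mm barrel. I put this down to sensor offset and did not resolve it; the tube hung straight and the grip did not slip.

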